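# Dose the test shades from light to dark

### The job

Dose dye into the test cups from light to dark: with a light touch of the fingertips, press down the plunger on top of the yellow jar, then the red one, then the blue one, each pushed most of the way down, where it stays. Do not press the green one. Do not push hard, do not grip, lift, shift or tip the jars, and leave the cups and everything else where they stand.

Things in the scene. Friction and masses are not known exactly. Their poses are not given: they have to be found in the camera images.
- yellow_top (a point): centre of the flat top of the yellow plunger head (disc 42 mm across, 12 mm thick, level, facing up); it moves down with the plunger; 150 mm above the table when up, 134 mm when fully down. Free from above.
- yellow_pump (a joint): how far the yellow plunger is pressed down: 0 m = up, 0.016 m = on its hard stop. It starts within 2 mm of the top, slides against about 3 N of friction without a spring and stays where it is left; 10 mm or more counts as pressed, and there is no need to reach the stop.
- yellow_jar: loose, upright white dye jar with a yellow band and a yellow plunger head, 72 mm across, 100 mm high to the shoulder, grey collar 44 mm across up to 118 mm, about 0.45 to 0.95 kg; origin at the centre of its underside, z up; a grey spout 11 mm thick runs 80 mm out along its -x from the collar, about 109 mm above the table. The four jars stand in a row across the table, in any order of colours, about 155 mm apart.
- yellow_cup: loose brown clay cup under the yellow jar's spout, 50 mm across, 50 mm high, about 85 mm from the jar's axis; origin at the centre of its underside. Leave it alone.
- red_top (a point): centre of the flat top of the red plunger head (disc 42 mm across, 12 mm thick, level, facing up); it moves down with the plunger; 150 mm above the table when up, 134 mm when fully down. Free from above.
- red_pump (a joint): how far the red plunger is pressed down: 0 m = up, 0.016 m = on its hard stop. It starts within 2 mm of the top, slides against about 3 N of friction without a spring and stays where it is left; 10 mm or more counts as pressed, and there is no need to reach the stop.
- red_jar: loose, upright white dye jar with a red band and a red plunger head, 72 mm across, 100 mm high to the shoulder, grey collar 44 mm across up to 118 mm, about 0.45 to 0.95 kg; origin at the centre of its underside, z up; a grey spout 11 mm thick runs 80 mm out along its -x from the collar, about 109 mm above the table. The four jars stand in a row across the table, in any order of colours, about 155 mm apart.
- red_cup: loose brown clay cup under the red jar's spout, 50 mm across, 50 mm high, about 85 mm from the jar's axis; origin at the centre of its underside. Leave it alone.
- blue_top (a point): centre of the flat top of the blue plunger head (disc 42 mm across, 12 mm thick, level, facing up); it moves down with the plunger; 150 mm above the table when up, 134 mm when fully down. Free from above.
- blue_pump (a joint): how far the blue plunger is pressed down: 0 m = up, 0.016 m = on its hard stop. It starts within 2 mm of the top, slides against about 3 N of friction without a spring and stays where it is left; 10 mm or more counts as pressed, and there is no need to reach the stop.
- blue_jar: loose, upright white dye jar with a blue band and a blue plunger head, 72 mm across, 100 mm high to the shoulder, grey collar 44 mm across up to 118 mm, about 0.45 to 0.95 kg; origin at the centre of its underside, z up; a grey spout 11 mm thick runs 80 mm out along its -x from the collar, about 109 mm above the table. The four jars stand in a row across the table, in any order of colours, about 155 mm apart.
- blue_cup: loose brown clay cup under the blue jar's spout, 50 mm across, 50 mm high, about 85 mm from the jar's axis; origin at the centre of its underside. Leave it alone.
- green_top (a point): centre of the flat top of the green plunger head (disc 42 mm across, 12 mm thick, level, facing up); it moves down with the plunger; 150 mm above the table when up, 134 mm when fully down. Free from above.
- green_pump (a joint): how far the green plunger is pressed down: 0 m = up, 0.016 m = on its hard stop. It starts within 2 mm of the top, slides against about 3 N of friction without a spring and stays where it is left; 10 mm or more counts as pressed, and there is no need to reach the stop.
- green_jar: loose, upright white dye jar with a green band and a green plunger head, 72 mm across, 100 mm high to the shoulder, grey collar 44 mm across up to 118 mm, about 0.45 to 0.95 kg; origin at the centre of its underside, z up; a grey spout 11 mm thick runs 80 mm out along its -x from the collar, about 109 mm above the table. The four jars stand in a row across the table, in any order of colours, about 155 mm apart.
- green_cup: loose brown clay cup under the green jar's spout, 50 mm across, 50 mm high, about 85 mm from the jar's axis; origin at the centre of its underside. Leave it alone.
- paste_bowl: loose blue bowl, 120 mm across, 50 mm high, left of the jars; origin at the centre of its underside. Leave it alone.
- spatula: loose spatula, 200 mm long, lying right of the jars. Leave it alone.
- brush: loose brush lying on the table behind the row of jars. Leave it alone.
There are look-alikes about, which are no part of the job. Leave any orange look-alike of the yellow_jar alone.

How it is judged:
By the outcome, as a careful person would: the job done as asked, in the order asked, and still so for the second after the job is handed in, with the robot touching nothing.
It also fails if it takes over 48 s, if anything falls off the work surface, if the arm or the gripper's body presses on something with over 40 N, if the wrist force passes 120 N, or if a joint passes its speed limit or range.

### The arm

A 6-joint arm with a two-finger parallel gripper is mounted at the origin on the work surface. World frame = base frame: x ahead of the robot, y to its left, z up, the work surface at z = 0. Lengths are in m, angles in rad, forces in N, time in s.
With the tool pointing down it reaches from about 0.35 to 0.975 m from the base axis. Payload 4.9 kg.
Tool frame: the origin (TCP) lies at the very end of the fingers, on their centre line; the grasp point (between the pads) lies 19 mm behind it; z points along the fingers, y is the direction in which the jaws open and shut (so a half turn about z gives the same grasp; the last joint's range is limited). The gripper opens to 85 mm and grips with 20 to 120 N. Pads are 22 mm wide; open, the fingers measure 114 mm over their backs; the gripper's body (76 mm by 85 mm) begins 54 mm behind the grasp point. The pads swing forward as they close: fully open they stand 13 mm farther back than shut.
Start: joints at [-1.287, 0.053, 1.613, -0, 1.476, -0.119], TCP at [0.245, -0.575, 0.231] pointing down, gripper open.
Joint ranges: [-3.01, 3.01], [-1.01, 2.22], [0.06, 2.58], [-1.02, 4.17], [0.09, 2.62], [-3.14, 3.14]. Speed limits (rad/s): [2.57, 2.57, 3.14, 3.14, 3.14, 3.14].

### API

Orientations are given as a rotation vector (axis times angle).
In Python, from station import ctrl gives the robot as it stands.
- The arm moves only by the tool apply_moves, never from a script. Its argument "deltas" is a list of rows, each a list of 5 numbers: the shift along the tool's x, y, z in m, then the turn about the tool's z in rad, then the gripper's target within -1 to 1 (fully open at 1, half-way at 0, shut at -1). A call has exactly 8 rows; each row shifts and turns the pose as measured when the row begins, along the tool's axes as they then stand; what a row does not reach is not made up. A row lasts 1/8 s, in which the tool goes at most 62.5 mm and 10.7 degrees, less where a joint would pass 70% of its speed; a pose out of reach is approached as far as the arm can. A call with a gripper value outside its range is refused whole. The fingers move at their own pace and stop on an object; "grip_force" is the grip in N (left out, the last holds). Time passes only in rows, so rows that do not move let the fingers close, or fill a call up. It gives the time, the measured TCP pose, the force and the opening at its end, in the units of the state.
- ctrl.get_obs(): the state, without advancing time (a new reading comes with each control period).
- ctrl.get_image(name): name is "scene" or "top"; returns a dict with "img" (480x640x3 uint8, red, green, blue), "range_z" (480x640 float32, m along the optical axis (not along the pixel's ray), 0 where there is no reading), "mtx" (3x3 intrinsics, pixels), "eye" and "attitude" of the camera in the world. Camera axes: x right, y down, z forward; pixel columns grow to the right and rows downward; lengths in m; the calibration is good to about 2 mm. A picture is of the moment at which its call begins.
- ctrl.finish_job(): hands the job in, once; it reports no verdict.
Trained networks look in a picture, given as the dict that the camera call returned (one of the last four; its "shot" number tells which), for a name from the list of things; names that differ only in an ending like _2 or _b are one class to them, and where a whole thing is asked for, a point or a joint stands for the part that bears it (a point fixed in the world has none). Each returns a list of dicts, best first, with "confidence" (0 to 1); they miss things now and then, are a little off and sometimes report something else, mostly with a low value. They report only what shows in the picture. A call takes as long as a camera call. They do not tell look-alikes from the thing itself.
- ctrl.search_frame(picture, target): "extent" ([left, top, width, height] in pixels, round what is visible of it).
- ctrl.spot_point(picture, target): "uv" ([column, row] in pixels: a listed point, or the origin of a listed thing).
The state is a dict: "t": time; "q": joint angles; "dq": joint speeds; "effort": joint torques, N m; "tool_pos": TCP position; "tool_rot": TCP orientation; "contact_force": force on the tool from outside, world axes, zero at the start; "wrist_torque": the same for the moment, N m; "opening": finger opening in m.
Only numpy, scipy, OpenCV 4.12 (cv2) and the standard library are available. Lean on these libraries where they do the work, as an engineer would, in place of code of your own. Each camera call takes 0.05 s, during which the arm holds its last target.

## Working session

There is one attempt and no reset: what is moved stays moved. The work goes in short steps, Python scripts to look and compute and a tool call to move; the robot and the scene stay as the last step left them, time stands still between calls to the robot, and variables do not carry over. Pictures are saved under pics/ and viewed, and the job is handed in when it is done.

Besides the shell and the picture viewer there is one more tool, called after "Emit:" as name(argument=value, ...), one argument or row to a line, values as JSON. apply_moves: Moves the arm, as the interface text tells. Its arguments: {"type":"object","properties":{"deltas":{"type":"array"},"grip_force":{"type":"number"}},"required":["deltas"]}

```bash
mkdir -p pics
cat > h.py <<'E'
from station import ctrl
import numpy as np, cv2
def save(p,n): cv2.imwrite(f'pics/{n}.png',p['img'][:,:,::-1])
def R(a):
    a=np.array(a,float)
    if a.shape==(3,3): return a
    if a.size==3: return cv2.Rodrigues(a)[0]
    raise Exception(a)
def xyz(p,u,v,d=None):
    if d is None:
        w=p['range_z'][int(v)-2:int(v)+3,int(u)-2:int(u)+3]; d=np.median(w[w>0])
    c=np.linalg.inv(p['mtx'])@[u,v,1]*d
    return R(p['attitude'])@c+p['eye']
E
python3 - <<'E'
from h import *
print(ctrl.get_obs())
for n in('scene','top'):
    p=ctrl.get_image(n); save(p,n+'0'); print(n,p['eye'],p['attitude'],p['mtx'])
    for c in('yellow','red','blue','green'):
        for r in ctrl.spot_point(p,c+'_top')[:3]:
            print(c,r, xyz(p,*r['uv']).round(4))
E
```

```text
{'t': 0.0, 'q': array([-1.28701681e+00,  5.33653812e-02,  1.61426757e+00,  3.35754682e-05,
        1.47598097e+00, -1.18998419e-01]), 'dq': array([-9.87830563e-05, -1.24992333e-03, -6.76149519e-04,  7.98126844e-04,
        1.09331238e-04,  3.13301001e-04]), 'effort': array([-1.88830505e-03, -3.93682981e+01, -3.70181465e+01, -3.01533046e-04,
        6.99072421e-03,  4.01683764e-06]), 'tool_pos': array([ 0.24482393, -0.57439528,  0.23007351]), 'tool_rot': array([-3.07612469e+00, -6.28005661e-01,  2.08840186e-04]), 'contact_force': array([-0.45644496,  0.3769565 , -0.98207963]), 'wrist_torque': array([ 0.04291866,  0.00164344, -0.04259564]), 'opening': 0.0853074865644341}
scene [ 1.08340504 -0.38818411  0.97729436] [-2.2575441  -1.124242    0.41112288] [[538.36210907   0.         309.18349384]
 [  0.         538.36210907 237.66182033]
 [  0.           0.           1.        ]]
yellow {'uv': [176.4, 405.8], 'confidence': 0.9} [ 0.696  -0.378   0.1507]
yellow {'uv': [202.6, 292.7], 'confidence': 0.63} [ 0.5361 -0.2397  0.149 ]
yellow {'uv': [416.2, 169.9], 'confidence': 0.33} [0.4753 0.37
[... 318 characters left out ...]
.6, 272.5], 'confidence': 0.5} [ 0.4929 -0.0798  0.0227]
top [0.40753445 0.02308767 1.59388364] [-2.14731605  2.19544549 -0.12004424] [[614.43876701   0.         310.50890248]
 [  0.         614.43876701 238.88130946]
 [  0.           0.           1.        ]]
yellow {'uv': [419.0, 245.0], 'confidence': 0.71} [ 0.5376 -0.2452  0.1466]
yellow {'uv': [471.8, 183.0], 'confidence': 0.49} [ 0.6834 -0.3772  0.1489]
yellow {'uv': [296.6, 277.3], 'confidence': 0.4} [0.4736 0.0484 0.0037]
red {'uv': [280.9, 241.4], 'confidence': 0.63} [0.5532 0.0815 0.1474]
blue {'uv': [349.5, 239.4], 'confidence': 0.61} [ 0.5544 -0.0809  0.1474]
green {'uv': [222.2, 246.8], 'confidence': 0.68} [0.5434 0.2202 0.1477]
```

View pics/scene0.png

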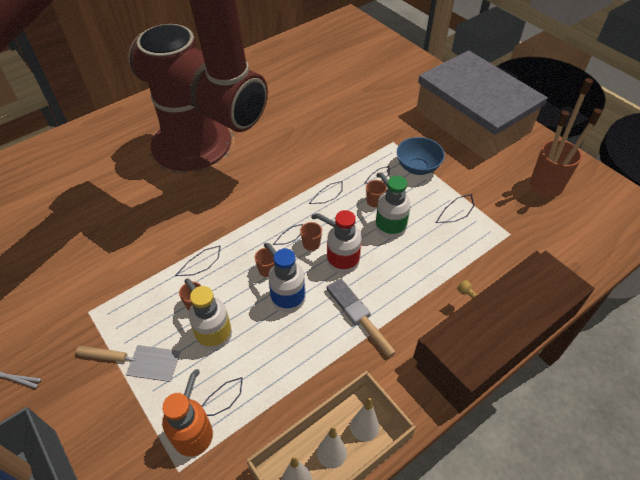

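View pics/top0.png

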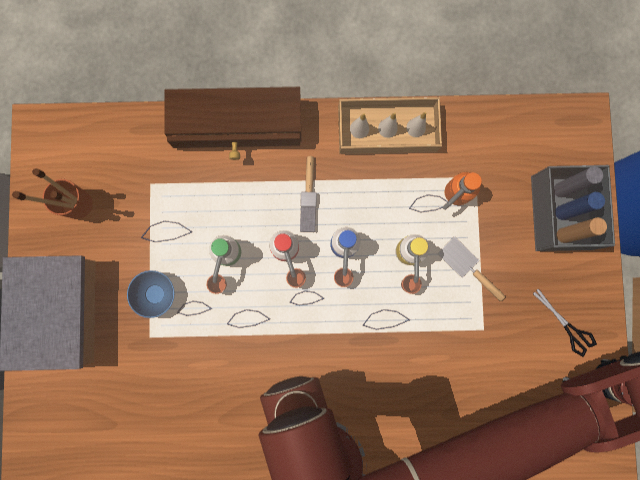

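Candidates for yellow:
- the jar with the white body and yellow band, at scene (203,297) / top (419,246)
- the orange-bodied jar, at scene (178,408) / top (468,186)

The first fits: it has a white body and yellow band, and it stands in the row with a cup. The detector's top score in the scene view went to the orange look-alike, so I'll ignore that one. The red head is at top (283,242), blue at (347,240) and green at (220,246). Next I'll segment the heads with depth and check a crop.

```bash
cat >> h.py <<'E'
HU={'yellow':(22,33),'red':None,'blue':(105,125),'green':(50,85)}
def heads(p,approx,rad=0.035,zlo=0.125,zhi=0.17):
    h=cv2.cvtColor(p['img'],cv2.COLOR_RGB2HSV); H,S,V=[h[...,i].astype(int) for i in range(3)]
    vv,uu=np.mgrid[0:480,0:640]; d=p['range_z']
    P=np.stack([uu,vv,np.ones_like(uu)],-1)@np.linalg.inv(p['mtx']).T*d[...,None]
    W=P@R(p['attitude']).T+p['eye']; out={}
    for c,a in approx.items():
        m=((H<6)|(H>172)) if HU[c] is None else (H>=HU[c][0])&(H<=HU[c][1])
        m=m&(S>120)&(d>0)&(np.hypot(W[...,0]-a[0],W[...,1]-a[1])<rad)&(W[...,2]>zlo)&(W[...,2]<zhi)
        z=W[m][:,2]; zt=np.median(z[z>np.percentile(z,40)])
        mt=m&(abs(W[...,2]-zt)<0.004)
        q=W[mt]; (cx,cy),r=cv2.minEnclosingCircle(q[:,:2].astype(np.float32))
        out[c]=(np.r_[q[:,:2].mean(0),zt].round(4),np.round([cx,cy,r],4),int(mt.sum()))
    return out
A={'yellow':(.537,-.242),'red':(.55,.083),'blue':(.554,-.078),'green':(.545,.227)}
E
python3 - <<'E'
from h import *
for n in('scene','top'):
    p=ctrl.get_image(n); print(n); 
    for k,v in heads(p,A).items(): print(k,*v)
    if n=='scene': cv2.imwrite('pics/crop1.png',cv2.resize(p['img'][260:460,120:320,::-1],None,fx=3,fy=3,interpolation=2))
E
```

```text
scene
yellow [ 0.5408 -0.2447  0.1508] [ 0.5396 -0.2436  0.0216] 343
red [0.5566 0.077  0.1512] [0.5553 0.0779 0.021 ] 250
blue [ 0.5624 -0.0766  0.1514] [ 0.5618 -0.0764  0.0212] 288
green [0.5479 0.2257 0.1521] [0.5481 0.2276 0.0214] 203
topTraceback (most recent call last):
  File "<stdin>", line 4, in <module>
  File "h.py", line 23, in heads
    z=W[m][:,2]; zt=np.median(z[z>np.percentile(z,40)])
                                  ~~~~~~~~~~~~~^^^^^^
    return _quantile_unchecked(
        a, q, axis, out, overwrite_input, method, keepdims, weights)
    return _ureduce(a,
                    func=_quantile_ureduce_func,
    ...<5 lines>...
                    overwrite_input=overwrite_input,
                    method=method)
    r = func(a, **kwargs)
    result = _quantile(arr,
                       quantiles=q,
    ...<2 lines>...
                       out=out,
                       weights=wgt)
    slices_having_nans = np.isnan(arr[-1, ...])
                                  ~~~^^^^^^^^^
IndexError: index -1 is out of bounds for axis 0 with size 0
```

View pics/crop1.png

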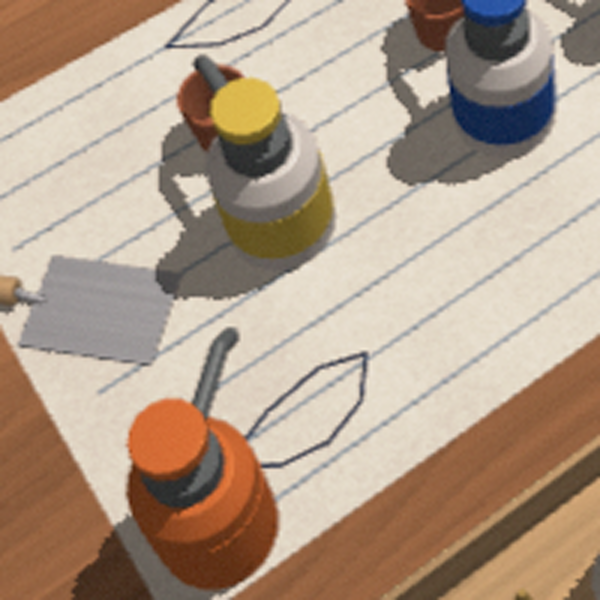

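The crop confirms it: the white jar with the yellow head at crop (246,110) is the target, and the all-orange one at (168,437) is the look-alike. The top-view mask came back empty, so I'll check that.

Run:
```python
from h import *
p=ctrl.get_image('top'); h=cv2.cvtColor(p['img'],cv2.COLOR_RGB2HSV)
print(h[246,419],h[242,283],h[240,347],h[246,220],p['range_z'][246,414:424], xyz(p,419,246))
for z in (.1,):
  for k,a in A.items():
    try: print(k,*heads(p,{k:a},.045,.11,.18))
    except Exception as e: print(k,'none')
cv2.imwrite('pics/crop2.png',cv2.resize(p['img'][200:300,200:450,::-1],None,fx=3,fy=3,interpolation=2))
```

```text
[ 24 146 236] [  1 153 224] [112 132 188] [ 61  89 177] [1.4483372 1.4535135 1.4592793 1.4484437 1.4514794 1.4529499 1.4531189
 1.4515377 1.4512143 1.4471835] [ 0.53493649 -0.24454768  0.14967823]
yellow yellow
red red
blue blue
green none
```

View pics/crop2.png

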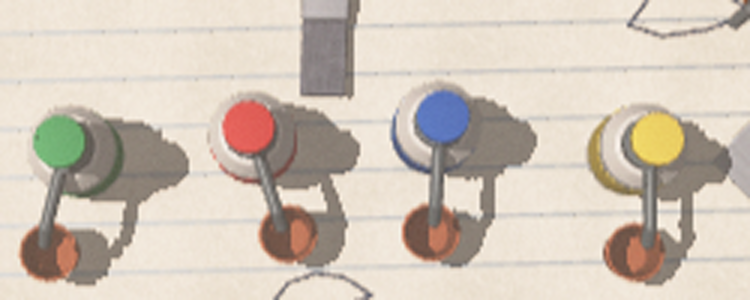

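```bash
sed -i 's/S>120/S>75/' h.py
python3 - <<'E'
from h import *
for n in('top','scene'):
  p=ctrl.get_image(n)
  for k,v in heads(p,A,.04,.12,.18).items(): print(n,k,*v)
o=ctrl.get_obs(); print(o['t'],R(o['tool_rot']).round(3))
E
```

```text
top yellow [ 0.5364 -0.2444  0.1492] [ 0.5359 -0.244   0.0204] 168
top red [0.5524 0.0764 0.1492] [0.5527 0.0776 0.0206] 182
top blue [ 0.5572 -0.0754  0.1491] [ 0.5571 -0.0759  0.0202] 176
top green [0.5429 0.2262 0.1494] [0.5434 0.2267 0.0195] 166
scene yellow [ 0.5408 -0.2448  0.1507] [ 0.5405 -0.2434  0.0221] 351
scene red [0.5566 0.0776 0.1515] [0.5559 0.0777 0.0214] 260
scene blue [ 0.5615 -0.0763  0.1515] [ 0.5605 -0.0774  0.022 ] 302
scene green [0.5478 0.2259 0.1521] [0.5463 0.226  0.022 ] 221
0.75 [[ 0.92   0.392  0.   ]
 [ 0.392 -0.92  -0.   ]
 [-0.     0.    -1.   ]]
```

Emit:
apply_moves(
  deltas=[
    [0.045,-0.022,0,0,-1],
    [0.045,-0.022,0,0,-1],
    [0.045,-0.022,0,0,-1],
    [0.045,-0.022,0,0,-1],
    [0.045,-0.022,0,0,-1],
    [0.045,-0.022,0,0,-1],
    [0.045,-0.022,0,0,-1],
    [0.045,-0.022,0,0,-1],
  ],
  grip_force=20,
)

```text
t: 1.75
tool_pos: [0.5136, -0.2664, 0.2324]
tool_rot: [3.077, 0.616, 0.003]
contact_force: [0.9, -1.2, 0.3]
opening: 0.0002
```

```bash
cat >> h.py <<'E'
T={'yellow':(.5385,-.2445,.150),'red':(.5545,.077,.150),'blue':(.559,-.076,.150)}
def to(c,h=.02):
    o=ctrl.get_obs(); M=R(o['tool_rot']); d=np.array(T[c])+[0,0,h]-o['tool_pos']
    print(o['t'],o['tool_pos'].round(4),'F',o['contact_force'].round(2),'tilt',M[:,2].round(3),'x',M[:,0].round(3),'op',o['opening'],'delta',(M.T@d).round(4))
E
python3 -c "
from h import *
to('yellow')"
```

```text
1.75 [ 0.5136 -0.2664  0.2324] F [ 0.94 -1.21  0.3 ] tilt [ 0.003 -0.003 -1.   ] x [0.923 0.385 0.001] op 0.00016240828064509812 delta [ 0.0313 -0.0109  0.0624]
```

Emit:
apply_moves(
  deltas=[
    [0.01,-0.004,0.01,0,-1],
    [0.01,-0.004,0.015,0,-1],
    [0.008,-0.003,0.015,0,-1],
    [0.002,0,0.01,0,-1],
    [0,0,0.005,0,-1],
    [0,0,0,0,-1],
    [0,0,0,0,-1],
    [0,0,0,0,-1],
  ],
)

```text
t: 2.75
tool_pos: [0.5375, -0.2449, 0.1733]
tool_rot: [3.077, 0.615, 0.001]
contact_force: [-0.1, -0.3, 0.6]
opening: -0.0
```

```bash
python3 -c "
from h import *
to('yellow')
p=ctrl.get_image('scene');cv2.imwrite('pics/s2.png',cv2.resize(p['img'][200:400,100:350,::-1],None,fx=3,fy=3,interpolation=2))
"
```

```text
2.75 [ 0.5375 -0.2449  0.1733] F [-0.07 -0.35  0.59] tilt [ 0.001 -0.004 -1.   ] x [ 0.923  0.385 -0.   ] op -4.888892637619393e-05 delta [ 0.0011 -0.      0.0033]
```

View pics/s2.png

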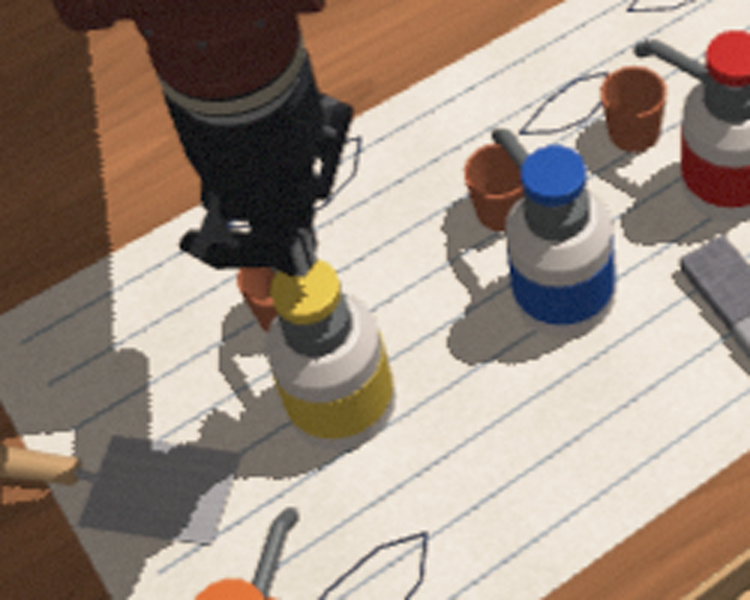

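The closed fingertips sit just above the yellow head at crop (305,280). I'll lower slowly.

Emit:
apply_moves(
  deltas=[
    [0.001,0,0.005,0,-1],
    [0,0,0.005,0,-1],
    [0,0,0.004,0,-1],
    [0,0,0.003,0,-1],
    [0,0,0.003,0,-1],
    [0,0,0.003,0,-1],
    [0,0,0.003,0,-1],
    [0,0,0.002,0,-1],
  ],
)

```text
t: 3.8
tool_pos: [0.5389, -0.2447, 0.1449]
tool_rot: [3.076, 0.616, 0.002]
contact_force: [-0.7, 0.8, 2.3]
opening: 0.0
```

```bash
python3 -c "
from h import *
to('yellow',-.0125)"
```

```text
3.8 [ 0.5389 -0.2447  0.1449] F [-0.7   0.82  2.32] tilt [ 0.002 -0.004 -1.   ] x [0.923 0.385 0.   ] op 3.1621766725109646e-05 delta [-0.0003 -0.0004  0.0074]
```

Emit:
apply_moves(
  deltas=[
    [0,0,0.002,0,-1],
    [0,0,0.002,0,-1],
    [0,0,0.002,0,-1],
    [0,0,0.0015,0,-1],
    [0,0,0,0,-1],
    [0,0,0,0,-1],
    [0,0,0,0,-1],
    [0,0,0,0,-1],
  ],
)

```text
t: 4.8
tool_pos: [0.5389, -0.2447, 0.1373]
tool_rot: [3.076, 0.616, 0.002]
contact_force: [-1.6, 1.5, 2.6]
opening: 0.0001
```

Emit:
apply_moves(
  deltas=[
    [0,0,-0.005,0,-1],
    [0,0,-0.01,0,-1],
    [0,0,-0.015,0,-1],
    [0,0,-0.02,0,-1],
    [0,0,-0.02,0,-1],
    [0,0,0,0,-1],
    [0,0,0,0,-1],
    [0,0,0,0,-1],
  ],
)

```text
t: 5.8
tool_pos: [0.5395, -0.2449, 0.2133]
tool_rot: [3.073, 0.615, 0.006]
contact_force: [-0.0, 0.2, 0.2]
opening: 0.0001
```

Run:
```python
from h import *
p=ctrl.get_image('scene'); save(p,'s3')
for k,v in heads(p,A,.04,.115,.16).items(): print(k,*v)
to('red',.05)
```

```text
yellow [ 0.5405 -0.2443  0.1389] [ 0.5403 -0.2439  0.0217] 341
red [0.5563 0.0775 0.1512] [0.5558 0.0784 0.0223] 260
blue [ 0.5619 -0.0761  0.1515] [ 0.5613 -0.0745  0.0221] 298
green [0.5478 0.2258 0.1518] [0.5464 0.2262 0.022 ] 222
5.85 [ 0.5394 -0.2448  0.213 ] F [0.11 0.63 0.61] tilt [ 0.005 -0.006 -1.   ] x [0.923 0.385 0.002] op -0.00011729547299807138 delta [ 0.1378 -0.2913  0.0112]
```

View pics/s3.png

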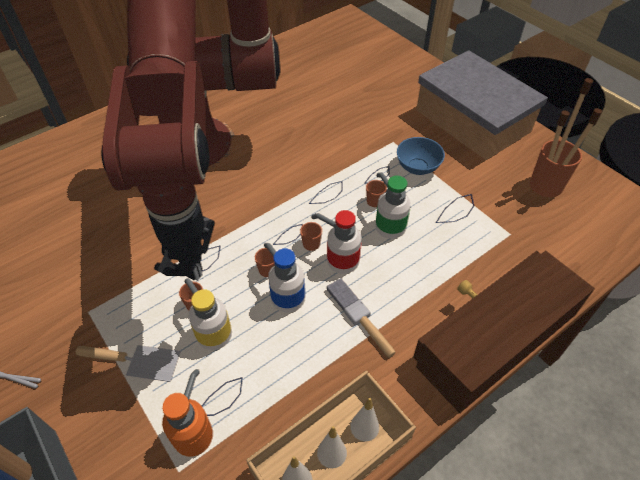

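The yellow head is down about 12 mm (scene reading 0.1389, was 0.1508), and the jar hasn't moved. Next is red, with the fingers passing well above blue.

Emit:
apply_moves(
  deltas=[
    [0.017,-0.036,0,0,-1],
    [0.017,-0.036,0,0,-1],
    [0.017,-0.036,0,0,-1],
    [0.017,-0.036,0,0,-1],
    [0.017,-0.036,0,0,-1],
    [0.017,-0.036,0,0,-1],
    [0.017,-0.036,0,0,-1],
    [0.016,-0.035,0,0,-1],
  ],
)

```text
t: 6.85
tool_pos: [0.551, 0.0797, 0.204]
tool_rot: [3.08, 0.607, -0.011]
contact_force: [0.8, -0.9, -0.3]
opening: -0.0002
```

```bash
python3 -c "
from h import *
to('red',.02)"
```

```text
6.85 [0.551  0.0797 0.204 ] F [ 0.81 -0.85 -0.29] tilt [-0.006 -0.003 -1.   ] x [ 0.925  0.379 -0.007] op -0.0001889278993090024 delta [0.0024 0.0038 0.034 ]
```

Emit:
apply_moves(
  deltas=[
    [0,0,0,0,-1],
    [0.001,0.002,0.01,0,-1],
    [0.001,0.002,0.01,0,-1],
    [0,0,0.008,0,-1],
    [0,0,0.004,0,-1],
    [0,0,0,0,-1],
    [0,0,0,0,-1],
    [0,0,0,0,-1],
  ],
)

```text
t: 7.85
tool_pos: [0.553, 0.0752, 0.167]
tool_rot: [3.081, 0.606, -0.018]
contact_force: [0.3, 0.8, -0.5]
opening: 0.0003
```

```bash
python3 -c "
from h import *
to('red',.0)"
```

```text
7.85 [0.553  0.0752 0.167 ] F [ 0.35  0.8  -0.47] tilt [-0.011 -0.004 -1.   ] x [ 0.925  0.379 -0.012] op 0.0002575174512132133 delta [ 0.0022 -0.0011  0.017 ]
```

Emit:
apply_moves(
  deltas=[
    [0.001,-0.001,0.004,0,-1],
    [0.001,0,0.004,0,-1],
    [0,0,0.004,0,-1],
    [0,0,0.003,0,-1],
    [0,0,0.002,0,-1],
    [0,0,0.002,0,-1],
    [0,0,0.002,0,-1],
    [0,0,0.002,0,-1],
  ],
)

```text
t: 8.85
tool_pos: [0.5549, 0.0771, 0.1444]
tool_rot: [3.08, 0.607, -0.016]
contact_force: [-1.6, -0.3, 2.9]
opening: 0.0002
```

```bash
python3 -c "
from h import *
to('red',-.013)"
```

```text
8.85 [0.5549 0.0771 0.1444] F [-1.6  -0.33  2.86] tilt [-0.009 -0.004 -1.   ] x [ 0.925  0.379 -0.01 ] op 0.00024759675013394996 delta [-0.0004 -0.0001  0.0074]
```

Emit:
apply_moves(
  deltas=[
    [0,0,0.002,0,-1],
    [0,0,0.002,0,-1],
    [0,0,0.002,0,-1],
    [0,0,0.0015,0,-1],
    [0,0,0,0,-1],
    [0,0,0,0,-1],
    [0,0,0,0,-1],
    [0,0,0,0,-1],
  ],
)

```text
t: 9.85
tool_pos: [0.5548, 0.0771, 0.1363]
tool_rot: [3.08, 0.607, -0.016]
contact_force: [-0.8, 0.0, 2.9]
opening: -0.0002
```

Emit:
apply_moves(
  deltas=[
    [0,0,-0.005,0,-1],
    [0,0,-0.01,0,-1],
    [0,0,-0.015,0,-1],
    [0,0,-0.02,0,-1],
    [0,0,-0.015,0,-1],
    [0,0,0,0,-1],
    [0,0,0,0,-1],
    [0,0,0,0,-1],
  ],
)

```text
t: 10.85
tool_pos: [0.5561, 0.0773, 0.2066]
tool_rot: [3.08, 0.606, -0.011]
contact_force: [0.4, 0.0, 0.1]
opening: 0.0002
```

Run:
```python
from h import *
p=ctrl.get_image('scene'); save(p,'s4')
for k,a in A.items():
    try: print(k,*heads(p,{k:a},.04,.115,.16)[k])
    except Exception as e: print(k,'hidden')
to('blue',.02)
```

```text
yellow [ 0.5407 -0.2443  0.1389] [ 0.5405 -0.243   0.0221] 346
red [0.5563 0.0776 0.1381] [0.5566 0.0794 0.0227] 258
blue [ 0.5624 -0.0768  0.1513] [ 0.5617 -0.0758  0.0208] 297
green [0.5475 0.2263 0.1519] [0.5474 0.2258 0.0233] 216
10.9 [0.556  0.0773 0.2064] F [-0.53 -0.4   0.02] tilt [-0.007 -0.004 -1.   ] x [ 0.925  0.379 -0.008] op -0.00018676562377190105 delta [-0.055  0.143  0.037]
```

The red head is down 13 mm and its jar hasn't moved. Blue is next.

Emit:
apply_moves(
  deltas=[
    [-0.009,0.024,0,0,-1],
    [-0.009,0.024,0,0,-1],
    [-0.009,0.024,0,0,-1],
    [-0.009,0.024,0,0,-1],
    [-0.009,0.023,0.005,0,-1],
    [-0.008,0.022,0.01,0,-1],
    [0,0,0.01,0,-1],
    [0,0,0,0,-1],
  ],
)

```text
t: 11.9
tool_pos: [0.5572, -0.0764, 0.1747]
tool_rot: [-3.08, -0.608, 0.027]
contact_force: [-0.7, 0.6, 0.2]
opening: 0.0001
```

```bash
python3 -c "
from h import *
to('blue',.0)"
```

```text
11.9 [ 0.5572 -0.0764  0.1747] F [-0.68  0.63  0.2 ] tilt [-0.017 -0.001 -1.   ] x [ 0.925  0.38  -0.016] op 7.745442689409719e-05 delta [0.0022 0.0004 0.0247]
```

Emit:
apply_moves(
  deltas=[
    [0.002,0,0.006,0,-1],
    [0,0,0.006,0,-1],
    [0,0,0.005,0,-1],
    [0,0,0.003,0,-1],
    [0,0,0.003,0,-1],
    [0,0,0.003,0,-1],
    [0,0,0.002,0,-1],
    [0,0,0.002,0,-1],
  ],
)

```text
t: 12.9
tool_pos: [0.5595, -0.0735, 0.145]
tool_rot: [-3.079, -0.613, 0.024]
contact_force: [-0.9, 0.8, 3.3]
opening: -0.0
```

```bash
python3 -c "
from h import *
to('blue',-.013)"
```

```text
12.9 [ 0.5595 -0.0735  0.145 ] F [-0.89  0.75  3.32] tilt [-0.015 -0.001 -1.   ] x [ 0.924  0.383 -0.015] op -7.5113040398297665e-06 delta [-0.0013  0.0021  0.008 ]
```

Emit:
apply_moves(
  deltas=[
    [0,0,0.002,0,-1],
    [0,0,0.002,0,-1],
    [0,0,0.002,0,-1],
    [0,0,0.002,0,-1],
    [0,0,0,0,-1],
    [0,0,0,0,-1],
    [0,0,0,0,-1],
    [0,0,0,0,-1],
  ],
)

```text
t: 13.9
tool_pos: [0.5593, -0.0735, 0.1365]
tool_rot: [-3.079, -0.613, 0.024]
contact_force: [-1.4, 1.5, 1.4]
opening: -0.0001
```

Emit:
apply_moves(
  deltas=[
    [0,0,-0.005,0,-1],
    [0,0,-0.01,0,-1],
    [0,0,-0.015,0,-1],
    [0,0,-0.02,0,-1],
    [0,0,-0.025,0,-1],
    [0,0,-0.025,0,-1],
    [0,0,0,0,-1],
    [0,0,0,0,-1],
  ],
)

```text
t: 14.9
tool_pos: [0.562, -0.0738, 0.2456]
tool_rot: [3.08, 0.613, -0.015]
contact_force: [0.5, 0.6, -0.8]
opening: -0.0
```

Run:
```python
from h import *
p=ctrl.get_image('scene'); save(p,'s5')
for k,a in A.items():
    try: print(k,*heads(p,{k:a},.04,.115,.16)[k])
    except Exception as e: print(k,'hidden')
```

```text
yellow [ 0.5411 -0.245   0.1386] [ 0.5407 -0.2453  0.0211] 332
red [0.5561 0.0774 0.138 ] [0.5547 0.0765 0.0225] 257
blue [ 0.562  -0.0763  0.1382] [ 0.5614 -0.0754  0.0219] 287
green [0.5478 0.2257 0.152 ] [0.5469 0.2262 0.0221] 219
```

View pics/s5.png

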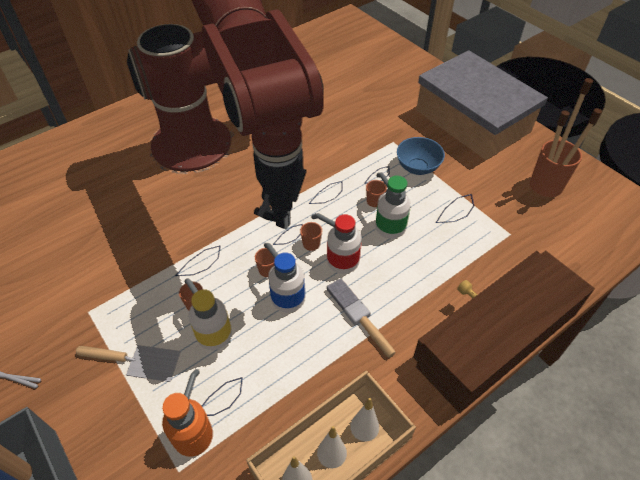

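All three heads (yellow 203,303; blue 286,264; red 345,225) sit low, and green (397,185) is still up. The jars and cups stand where they did, and the gripper is about 10 cm clear above blue. I'm handing in.

```bash
python3 -c "
from h import *
print(ctrl.finish_job())"
```

```text
the job is handed in; nothing more can be done
None
```

I pressed the yellow, red and blue plungers in that order with closed fingertips, then lifted clear and handed the job in at about 15 s of the 48 s allowed. The force readings between moves stayed around 3 N.

**Last check (scene camera depth):**

| Head | Height before | Height after | Pressed |
|---|---|---|---|
| Yellow | 0.1508 m | 0.1386 m | about 12 mm |
| Red | 0.1512 m | 0.1380 m | about 13 mm |
| Blue | 0.1514 m | 0.1382 m | about 13 mm |
| Green | 0.1521 m | 0.1520 m | not pressed |

- **Jars and surroundings:** the head positions stayed within about 1 mm. In the last picture the jars, cups, bowl, spatula, brush and orange look-alike stand where they did at the start.
- **Disagreements:** the two cameras differed by 3 to 5 mm in x and about 2 mm in height, so I aimed at their average. In the scene picture the detector's top "yellow" hit was the orange jar; I rejected it by its colour and its place off the row.
- **Blue contact:** the fingertips landed about 2.5 mm off centre in y on the blue head, with no visible effect.

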